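# Fit the lamp's filter block, free the shutter catch and hold the shutter open

## Task

The lamp unit is to be checked with its shutter open, but never unfiltered: first plug the filter block (the one with round glass windows and a flat grip tab, not the blank with the round knob) fully home in the empty well on top of the unit, its collar flat on the deck. Then flip the safety catch over by its thumb piece, pull the spring-loaded shutter lever towards the robot to its stop, and finish while still holding it there, because it springs shut when let go. Leave the blank block and the microscope objective where they are.

Things in the scene. Friction and masses are not known exactly. Their poses are not given: they have to be found in the camera images.
- filter_center (a point): centre of the loose aluminium filter block, 34 mm above its foot; z up. From the foot: body 36 (x) by 24 (y) by 36 mm high, foot chamfered, round glass window in each y face; collar 44 by 32 by 4 mm; flat grip tab 14 (x) by 24 (y) by 28 mm, its top 68 mm above the foot. About 0.12 kg. Grip it by the tab's two x faces
- well (a point): centre of the mouth of the filter well in the lamp unit's deck, 70 mm above the table. Axes are the unit's: z up, x away from the robot, y left. Well 38 (x) by 26 (y) mm, 40 mm deep, 2 mm chamfer. The block enters with its x along the well's x, either way round, until its collar rests on the deck: filter_center is then 2 mm below this point
- safety_catch (a joint): angle of the catch, a steel rocker on a shaft along the unit's x. 0 (up to 0.1 at the start): bar across the lever's slot, thumb piece upright, lever blocked (gives up to 0.1 rad). 1.45: flipped to its stop, thumb piece lying out over the unit's right-hand end; the lever is free beyond 1.1. Friction about 0.5 N at the thumb piece; stays where left
- catch_pivot (a point): point on the axis of the catch's shaft, below the thumb piece; 9 mm above the deck. Axes as the unit's. The thumb piece swings from straight above this point to the right (the unit's -y). Bearing lugs beside it rise 7 mm above the axis and reach 5 mm to either side in y; the deck's edge is 6 mm to the right
- catch_thumb (a point): point in the middle of the rounded upper edge of the catch's thumb piece, 36 mm from the shaft axis; the thumb piece is 16 mm wide along x and 5 mm thick (8 mm at its edge), its tip 38 mm from the axis. Push it from its left side, towards the unit's right-hand end (-y), and down
- shutter_lever (a joint): angle of the shutter lever: 0 = shut, leaning 0.35 rad away from the robot; 0.8 = fully open at its stop, leaning 0.45 rad towards the robot. A spring always pulls it shut: about 3 N at the ball knob at the start, 7.5 N at the stop
- lever_pivot (a point): centre of the lever's hinge, 45 mm above the table inside the unit, 27 mm behind and 75 mm to the right of the well's centre; the hinge axis runs along the unit's y. Its own axes turn with the lever
- knob (a point): centre of the black ball knob of the shutter lever, 28 mm in diameter, 115 mm from the hinge on a steel stem 10 mm thick. It swings towards the robot (the unit's -x) in an arc about lever_pivot. A finger behind it (on its +x side) pulls it surely; pinched only from its y sides it tends to slip out as it turns
- blank_center (a point): centre of the blanking block, a loose bystander 60 mm high and 30 mm above its foot: same body and collar as the filter block, but no windows and a round knob 21 mm in diameter on top. It and the filter block may stand in each other's place
- objective: white microscope objective 29 mm in diameter and 45 mm high, a loose bystander standing on the table; origin at its underside
- lamp_unit: grey lamp unit with dark cooling fins at its left end, 100 (x) by 190 (y) by 70 mm (flat deck), fixed to the table at a yaw within 0.25 rad; origin at the centre of its underside, x away from the robot, y left. The well is 12 mm in front of and 10 mm left of its centre
There are look-alikes about, which are no part of the job. What is shaped like the part that bears filter_center but purple is not meant.

How it is judged (in metres and radians):
On the way, in this order (a step that is already met when the one before it is completed fails the run):
1. the filter block is plugged fully home in the well, square and upright (z of filter_center in the frame of well below 0 m and horizontal distance between filter_center and well below 0.004 m and angle between the x axis of filter_center and the x axis of well, either way round below 0.1 rad and angle between filter_center's own z axis and vertical below 0.08 rad), for 0.2 s.
2. the safety catch is flipped over, with the lever still shut (value of joint safety_catch above 1.15 rad and value of joint shutter_lever below 0.15 rad), for 0.2 s.
3. the shutter lever is pulled to its stop by the fingers (value of joint shutter_lever above 0.7 rad and contact force between the fingers and shutter_lever above 1.5 N), for 0.3 s.
At the end, for the whole second after the job is handed in: Fingers hold the shutter lever above 0.7 rad with at least 1.5 N; the safety catch is above 1.1 rad; the filter block is in the well within 2 mm of fully home, 4 mm of its centre, 0.1 rad of square and 0.08 rad of upright (all of step 1 and all of step 3 and value of joint safety_catch above 1.1 rad); the arm keeps its last pose, push and grip.
It fails at once if the blank block is moved by more than 40 mm (distance of blank_center from where it was at the start of the episode above 0.04 m).
It fails at once if the objective is moved or knocked over (distance of objective from where it was at the start of the episode above 0.04 m or angle between objective's own z axis and vertical above 0.6 rad).
It also fails if it takes over 64 s, if anything falls off the work surface, if the arm or the gripper's body presses on something with over 40 N, if the wrist force passes 120 N, or if a joint passes its speed limit or range.

## Robot

A 6-joint arm with a two-finger parallel gripper is mounted at the origin on a cart in front of the work surface, level with it; the furniture and walls round the work are solid. World frame = base frame: x ahead of the robot, y to its left, z up, the work surface at z = 0. Lengths are in m, angles in degrees, forces in N, time in s.
With the tool pointing down it reaches from about 0.375 to 0.975 m from the base axis. Payload 3.8 kg.
Tool frame: the origin (TCP) lies midway between the tips of the shut fingers; the grasp point (between the pads) lies 19 mm behind it (grip_depth is the distance from the TCP to the grasp point, in m); z points along the fingers, y is the direction in which the jaws open and shut (so a half turn about z gives the same grasp; the last joint's range is limited). The gripper opens to 85 mm and grips with 20 to 120 N. Pads are 22 mm wide; open, the fingers measure 114 mm over their backs; the gripper's body (76 mm by 85 mm) begins 54 mm behind the grasp point. The pads swing forward as they close: fully open they stand 13 mm farther back than shut.
Start: joints at [-75.453, 15.12, 91.902, -0, 72.978, -2.114], TCP at [0.194, -0.647, 0.231] pointing down, gripper open.
Joint ranges: [-150.88, 150.88], [-54.13, 125.18], [17.81, 147.31], [-75.09, 255.09], [0, 152.58], [-146.25, 146.25]. Speed limits (degrees/s): [147.25, 147.25, 180, 180, 180, 180].

## Interface

Orientations are given as [roll, pitch, yaw] about the fixed x, y, z axes, in that order (R = Rz(yaw) Ry(pitch) Rx(roll)).
In Python, from plant import * gives the robot as it stands.
- The arm moves only by the shell command python3 -m inch 'ROWS' [FORCE]. ROWS is a JSON object of lists of equal length, an entry for each row: "angular": the turn, a rotation vector about the tool's x, y, z in rad, a list of three; "dp": the shift along the tool's x, y, z in m, a list of three; "hand": the closure, from 0 (fully open) to 1 (shut). In form: {"angular": [[wx, wy, wz], ...], "dp": [[x, y, z], ...], "hand": [hand, ...]}. A call has 1 to 8 rows; each row shifts and turns the pose as measured when the row begins, along the tool's axes as they then stand; what a row does not reach is not made up. A row lasts 1/10 s, in which the tool goes at most 50 mm and 8.59 degrees, less where a joint would pass 70% of its speed; a pose out of reach is approached as far as the arm can. A call is refused whole if a number of a shift passes 0.05 or a number of a turn 0.15, either way. A call with a gripper value outside its range is refused whole. The fingers move at their own pace and stop on an object; FORCE is the grip in N (left out, the last holds). Time passes only in rows, so rows that do not move let the fingers close. It gives the time, the measured TCP pose, the force and the opening at its end, in the units of the state.
- get_obs(): the state, without advancing time (a new reading comes with each control period).
- grab_frame(name): name is "scene" or "top"; returns the picture (384x512x3 uint8, red, green, blue); there is no depth.
- camera_params(name): a dict with "fx", "fy", "cx", "cy" (pixels), "k1" (the pictures are not rectified: a ray, as slopes to the right and down, at radius r is drawn at 1 + k1 r^2 times it, then the intrinsics apply), "cam_to_world" (4x4, takes a point from camera to world coordinates). Camera axes: x right, y down, z forward; pixel columns grow to the right and rows downward; lengths in m; the calibration is good to about 2 mm. A picture is of the moment at which its call begins. camera_params takes no time and is no camera call.
- job_done(): hands the job in, once; it reports no verdict.
Trained networks look in the newest picture that a camera, given by its name, has taken for a name from the list of things; names that differ only in an ending like _2 or _b are one class to them, and where a whole thing is asked for, a point or a joint stands for the part that bears it (a point fixed in the world has none). Each returns a list of dicts, best first, with "p" (0 to 1); they miss things now and then, are a little off and sometimes report something else, mostly with a low value. They report only what shows in the picture. A call takes as long as a camera call. They do not tell look-alikes from the thing itself.
- look_for(camera, name): "at" ([row, column] in pixels, amid what is visible of it).
The state is a dict: "clock": time; "joint_pos": joint angles; "joint_vel": joint speeds; "tau": joint torques, N m; "ee_pos": TCP position; "ee_rot": TCP orientation; "wrist_force": force on the tool from outside, world axes, zero at the start; "moment": the same for the moment, N m; "opening": finger opening in m.
Only numpy, scipy, OpenCV 4.12 (cv2) and the standard library are available. Lean on these libraries where they do the work, as an engineer would, in place of code of your own. Each camera call takes 0.05 s, during which the arm holds its last target. There are 200 camera calls.

## Working session

There is one attempt and no reset: what is moved stays moved. The work goes in short steps, Python scripts to look and compute and a shell command to move; the robot and the scene stay as the last step left them, time stands still between calls to the robot, and variables do not carry over. Pictures are saved under pics/ and viewed, about 8 in all and at most 12, crops included, and the job is handed in when it is done.

```bash
mkdir -p pics; ls
cat > h.py <<'E'
from plant import *
import numpy as np, cv2
from scipy.spatial.transform import Rotation as R
np.set_printoptions(precision=4,suppress=True)
def ray(cam,rc):
    p=camera_params(cam);T=np.array(p["cam_to_world"])
    xd=np.array([(rc[1]-p["cx"])/p["fx"],(rc[0]-p["cy"])/p["fy"]])
    x=xd.copy()
    for _ in range(30): x=xd/(1+p["k1"]*(x@x))
    d=T[:3,:3]@np.r_[x,1]; return T[:3,3],d/np.linalg.norm(d)
def atz(cam,rc,z):
    o,d=ray(cam,rc); return o+d*(z-o[2])/d[2]
def proj(cam,P):
    p=camera_params(cam);T=np.array(p["cam_to_world"])
    c=T[:3,:3].T@(np.array(P)-T[:3,3]); x=c[:2]/c[2]; x=x*(1+p["k1"]*(x@x))
    return np.array([p["cy"]+p["fy"]*x[1],p["cx"]+p["fx"]*x[0]])
def tri(a,b):
    o1,d1=ray("scene",a);o2,d2=ray("top",b)
    s=np.linalg.lstsq(np.c_[d1,-d2],o2-o1,rcond=None)[0]
    p,q=o1+s[0]*d1,o2+s[1]*d2; return (p+q)/2,np.linalg.norm(p-q)
E
python3 - <<'E'
from h import *
for c in("scene","top"):
    im=grab_frame(c); cv2.imwrite(f"pics/{c}0.png",im[:,:,::-1]); cv2.imwrite(f"pics/{c}0b.png",cv2.resize(im[:,:,::-1],(800,600),interpolation=cv2.INTER_CUBIC))
    T=np.array(camera_params(c)["cam_to_world"]);print(c,T[:3,3],T[:3,2],camera_params(c)["fx"])
    for n in("filter_center","blank_center","well","catch_pivot","catch_thumb","knob","lamp_unit","objective","lever_pivot"):
        print(n,[(np.round(d["at"],1).tolist(),round(d["p"],2)) for d in look_for(c,n)][:4])
print(get_obs())
E
```

```text
pics
scene [-0.0686 -0.4635  0.4864] [ 0.6891  0.5744 -0.4418] 384.66550888925644
filter_center [([227.2, 148.4], 0.88), ([206.1, 174.6], 0.56)]
blank_center [([287.2, 336.7], 0.62)]
well [([218.8, 289.8], 0.86)]
catch_pivot [([220.5, 292.1], 0.97)]
catch_thumb [([216.3, 309.7], 0.46)]
knob [([199.2, 326.2], 0.82)]
lamp_unit [([225.4, 286.7], 0.82)]
objective [([245.9, 226.0], 0.7)]
lever_pivot []
top [0.3223 0.0073 1.0187] [ 0.1954 -0.0102 -0.9807] 358.2981750001376
filter_center [([253.5, 182.3], 0.78), ([219.8, 171.4], 0.45)]
blank_center [([211.4, 335.2], 0.53)]
well [([173.4, 265.1], 0.94)]
catch_pivot [([176.7, 263.5], 0.7)]
catch_thumb [([175.1, 294.6], 0.51), ([155.4, 296.3], 0.21)]
knob [([227.1, 247.1], 0.7), ([155.0, 290.0], 0.51)]
lamp_unit [([174.9, 264.8], 0.94)]
objective [([229.9, 245.9], 0.58), ([174.7, 264.2], 0.37)]
lever_pivot [([152.0, 291.0], 0.68)]
{'clock': 1.0, 'joint_pos': array([-75.4537,  15.12  ,  91.9038,  -0.    ,  72.98  ,  -2.1133]), 'joint_vel': array([ 0.0228, -0.0457, -0.0364,  0.0664, -0.0767,  0.0953]), 'tau': array([ -0.0013, -51.5082, -36.7741,   0.0001,   0.0009,  -0.    ]), 'ee_pos': array([ 0.1935, -0.6466,  0.2313]), 'ee_rot': array([-179.9961,   -0.0001,   16.6596]), 'wrist_force': array([-0.4755, -0.7539,  0.9539]), 'moment': array([ 0.025 , -0.0542,  0.0433]), 'opening': 0.08539127497715784}
```

View pics/top0b.png

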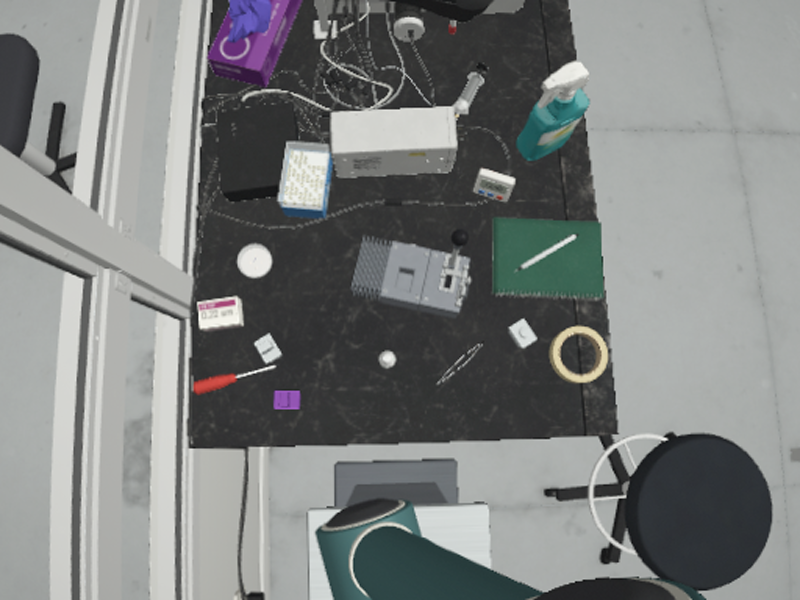

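View pics/scene0b.png

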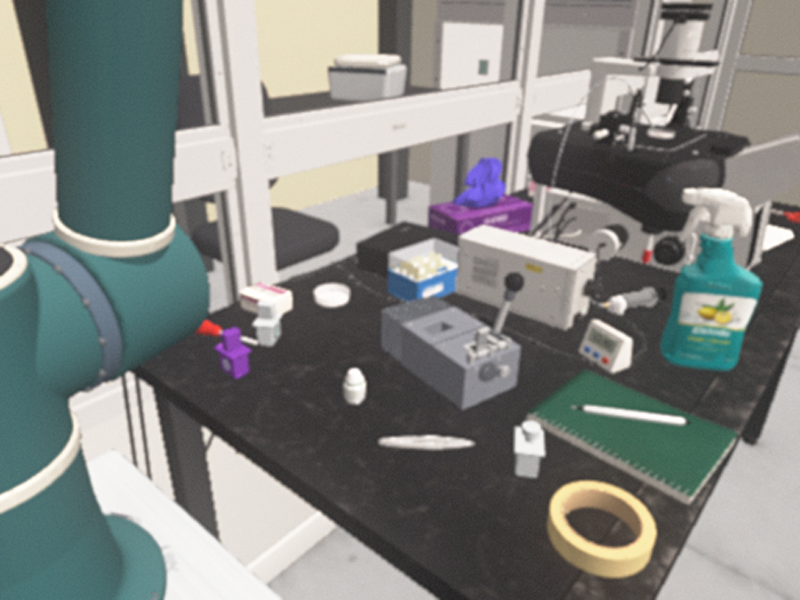

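Three things are block-shaped. The purple one (800-wide top view 287,400; scene 233,355) is excluded by its colour. The blank with a round knob is at top 522,333 and scene 529,448. The aluminium block with a flat tab (top 267,348; scene 267,325) fits the filter. I'll confirm it in an enlarged crop.

Run:
```python
from h import *
t=cv2.imread("pics/top0.png");s=cv2.imread("pics/scene0.png")
def crop(im,r0,c0,h,w,k): return cv2.resize(im[r0:r0+h,c0:c0+w],(w*k,h*k),interpolation=cv2.INTER_CUBIC)
a=crop(t,203,153,40,40,7); b=crop(s,180,150,40,40,7); e=crop(t,145,222,80,84,7)
e=e[:560,:520] if 0 else cv2.resize(crop(t,145,222,80,84,1),None,fx=6,fy=6,interpolation=cv2.INTER_CUBIC)
W=np.zeros((600,800,3),np.uint8); W[:280,:280]=a; W[290:570,:280]=b; W[:480,290:794]=e
cv2.imwrite("pics/c1.png",W)
```

```text
(no output)
```

View pics/c1.png

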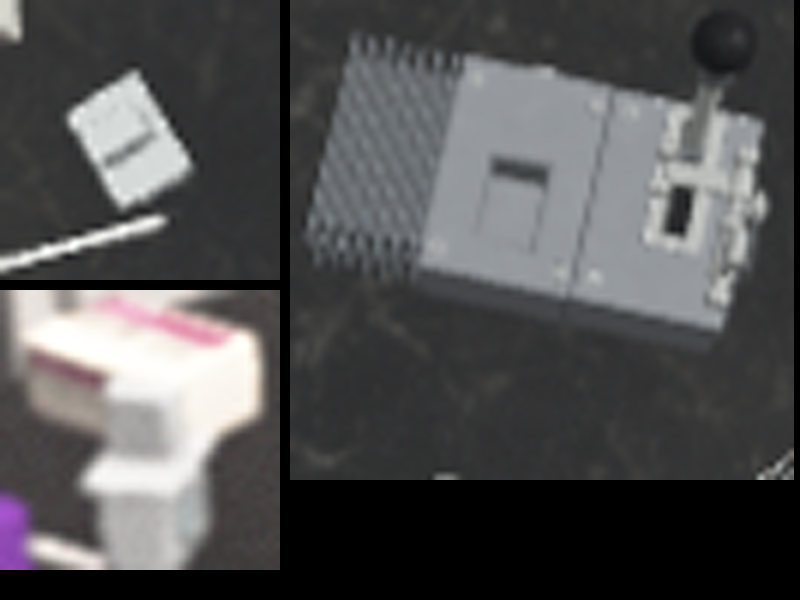

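The crop confirms it: a flat-tab aluminium block with a bluish window in the face towards the scene camera. Next I fit the unit and the block from their corners and check with an overlay.

```bash
cat > fit.py <<'E'
from h import *
from scipy.optimize import least_squares
def pose(q,P): # q=x,y,yaw
    c,s=np.cos(q[2]),np.sin(q[2]); P=np.atleast_2d(P)
    return np.c_[q[0]+c*P[:,0]-s*P[:,1], q[1]+s*P[:,0]+c*P[:,1], P[:,2]]
def fit(pts,q0):
    f=lambda q: np.concatenate([proj(c,pose(q,P)[0])-rc for c,P,rc in pts])
    r=least_squares(f,q0,loss='soft_l1'); return r.x,r.fun.reshape(-1,2)
E
python3 - <<'E'
from fit import *
import json
e=lambda x,y:np.array([145+(y+.5)/6-.5,222+(x-290+.5)/6-.5])
a=lambda x,y:np.array([203+(y+.5)/7-.5,153+(x+.5)/7-.5])
U=[("top",(-.05,-.095,.07),e(722,330)),("top",(.05,-.095,.07),e(765,118)),("top",(-.05,.095,.07),e(308,245)),("top",(.05,.095,.07),e(352,38))]
w=np.array([-.012,.010,.07])
U+=[("top",w+(-.019,-.013,0),e(540,252)),("top",w+(.019,-.013,0),e(551,162)),("top",w+(.019,.013,0),e(490,155)),("top",w+(-.019,.013,0),e(478,243))]
q,r=fit(U,[.55,0,.0]);print("unit",q);print(r)
F=[("top",(.022,.016,.04),a(68,112)),("top",(.022,-.016,.04),a(135,72)),("top",(-.022,-.016,.04),a(192,165)),("top",(-.022,.016,.04),a(120,208))]
f,r=fit(F,[.45,.22,.5]);print("filt",f);print(r)
json.dump([list(q),list(f)],open("q.json","w"))
k=5
def ov(cam,r0,c0,h,w,lines):
    im=cv2.resize(cv2.imread(f"pics/{cam}0.png")[r0:r0+h,c0:c0+w],(w*k,h*k),interpolation=cv2.INTER_CUBIC)
    for L in lines:
        p=[proj(cam,x) for x in L]; p=[(int((x[1]-c0+.5)*k),int((x[0]-r0+.5)*k)) for x in p]
        cv2.polylines(im,[np.array(p)],len(p)>2,(0,0,255),1)
    return im
def rect(q,cx,cy,lx,ly,z): return pose(q,[(cx+s*lx/2,cy+t*ly/2,z) for s,t in((-1,-1),(1,-1),(1,1),(-1,1))])
LU=[rect(q,0,0,.1,.19,.07),rect(q,0,0,.1,.19,0),rect(q,-.012,.01,.038,.026,.07),pose(q,[(.015,-.065,.045),(.0544,-.065,.153)]),pose(q,[(-.05,-.089,.079),(.05,-.089,.079)])]
LF=[rect(f,0,0,.036,.024,0),rect(f,0,0,.044,.032,.04),rect(f,0,0,.014,.024,.068)]
W=np.zeros((600,800,3),np.uint8)
W[:400,:400]=ov("top",145,222,80,80,LU);W[:480,400:]=ov("scene",170,242,96,80,LU)
W[400:600,:200]=ov("top",203,153,40,40,LF);W[400:600,200:400]=ov("scene",185,150,40,40,LF)
cv2.imwrite("pics/c2.png",W)
E
```

```text
unit [ 0.5524 -0.0345 -0.2285]
[[-0.1626  0.5177]
 [ 0.0066 -0.3163]
 [ 0.2585  0.4847]
 [ 0.0727  0.8622]
 [-0.5922 -1.3086]
 [ 1.0507 -0.4628]
 [ 0.3741  0.3587]
 [-0.9613 -0.3915]]
filt [0.4325 0.222  0.5251]
[[ 0.102  -0.2153]
 [-0.1979  0.2066]
 [ 0.0751 -0.1104]
 [ 0.0156  0.1183]]
```

View pics/c2.png

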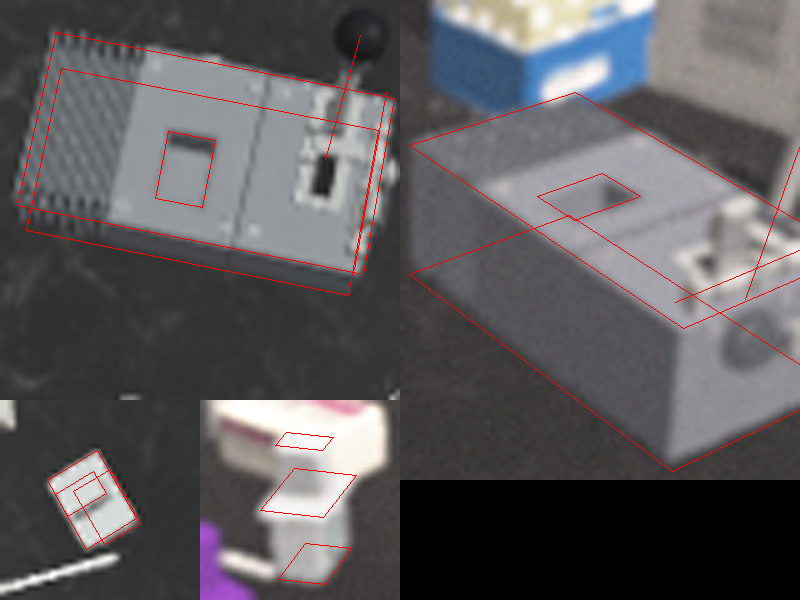

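```bash
cat > plan.py <<'E'
from h import *
import sys
def plan(pts,rpy,n,hand):
    """pts: list of waypoints (world TCP); rpy target deg; n rows in all"""
    o=get_obs(); p0=np.array(o["ee_pos"]); R0=R.from_euler("xyz",o["ee_rot"],degrees=True); R1=R.from_euler("xyz",rpy,degrees=True)
    path=np.vstack([p0]+[np.array(x) for x in pts]); s=np.r_[0,np.cumsum(np.linalg.norm(np.diff(path,axis=0),axis=1))]
    w=(R0.inv()*R1).as_rotvec()/n
    print("at",p0,o["ee_rot"],"F",o["wrist_force"],"open",o["opening"],"t",o["clock"]," turn/row",w.round(4))
    p=p0;Rk=R0;out=[]
    for i in range(n):
        t=np.array([np.interp((i+1)/n*s[-1],s,path[:,j]) for j in range(3)])
        out.append(Rk.inv().apply(t-p).round(4).tolist()); p=t; Rk=Rk*R.from_rotvec(w)
    for i in range(0,n,8): print(out[i:i+8])
E
python3 -c "
from plan import *
plan([(.40,-.33,.23),(.41,.0,.23),(.4325,.222,.16)],[180,0,120.1],24,0)"
```

```text
at [ 0.1935 -0.6466  0.2313] [-179.9961   -0.0001   16.6596] F [-0.4755 -0.7539  0.9539] open 0.08539127497715784 t 1.0  turn/row [-0.     -0.     -0.0752]
[[0.03, -0.0254, 0.0001], [0.0318, -0.023, 0.0001], [0.0334, -0.0206, 0.0001], [0.0349, -0.018, 0.0001], [0.0361, -0.0153, 0.0001], [0.0372, -0.0126, 0.0001], [0.038, -0.0097, 0.0001], [0.0386, -0.0069, 0.0001]]
[[0.0391, -0.0039, 0.0001], [0.0369, -0.0085, 0.0001], [0.0345, -0.0187, 0.0], [0.0358, -0.0161, 0.0], [0.0369, -0.0134, 0.0], [0.0378, -0.0105, 0.0], [0.0385, -0.0077, 0.0], [0.039, -0.0048, 0.0]]
[[0.0392, -0.0018, 0.0], [0.0392, 0.0011, 0.0], [0.037, 0.0064, 0.0113], [0.0363, 0.0093, 0.0117], [0.0355, 0.012, 0.0117], [0.0345, 0.0146, 0.0117], [0.0333, 0.0172, 0.0117], [0.0319, 0.0196, 0.0117]]
```

```bash
python3 -m inch '{"angular":[[0,0,-0.075],[0,0,-0.075],[0,0,-0.075],[0,0,-0.075],[0,0,-0.075],[0,0,-0.075],[0,0,-0.075],[0,0,-0.075]],"dp":[[0.030,-0.025,0],[0.032,-0.023,0],[0.033,-0.021,0],[0.035,-0.018,0],[0.036,-0.015,0],[0.037,-0.013,0],[0.038,-0.01,0],[0.039,-0.007,0]],"hand":[0,0,0,0,0,0,0,0]}'
python3 -m inch '{"angular":[[0,0,-0.075],[0,0,-0.075],[0,0,-0.075],[0,0,-0.075],[0,0,-0.075],[0,0,-0.075],[0,0,-0.075],[0,0,-0.075]],"dp":[[0.039,-0.004,0],[0.037,-0.009,0],[0.035,-0.019,0],[0.036,-0.016,0],[0.037,-0.013,0],[0.038,-0.010,0],[0.039,-0.008,0],[0.039,-0.005,0]],"hand":[0,0,0,0,0,0,0,0]}'
python3 -c "
from plan import *
plan([(.4325,.222,.16)],[180,0,120.1],8,0)"
```

```text
clock: 1.8
ee_pos: [0.3653, -0.378, 0.2308]
ee_rot: [179.8, 0.1, 51.9]
wrist_force: [0.4, -0.3, 0.2]
opening: 0.0852
clock: 2.6
ee_pos: [0.404, -0.0606, 0.2316]
ee_rot: [179.5, 0.3, 87.7]
wrist_force: [0.9, 0.1, -0.5]
opening: 0.0851
at [ 0.404  -0.0606  0.2316] [179.4646   0.3443  87.6659] F [ 0.9121  0.0678 -0.4704] open 0.08508508885279778 t 2.6  turn/row [ 0.0009  0.0011 -0.0708]
[[0.0355, 0.002, 0.0088], [0.0353, 0.0045, 0.0088], [0.0348, 0.007, 0.0088], [0.0342, 0.0095, 0.0089], [0.0335, 0.0119, 0.0089], [0.0325, 0.0142, 0.0089], [0.0314, 0.0165, 0.0089], [0.0302, 0.0187, 0.0089]]
```

```bash
python3 -m inch '{"angular":[[0,0.001,-0.071],[0.001,0.001,-0.071],[0.001,0.001,-0.071],[0.001,0.001,-0.071],[0.001,0.001,-0.071],[0.001,0.001,-0.071],[0.001,0.001,-0.071],[0.001,0.001,-0.071]],"dp":[[0.0355,0.002,0.009],[0.035,0.0045,0.009],[0.035,0.007,0.009],[0.034,0.0095,0.009],[0.0335,0.012,0.009],[0.0325,0.014,0.009],[0.0315,0.0165,0.009],[0.03,0.0185,0.009]],"hand":[0,0,0,0,0,0,0,0]}'
python3 -c "
from plan import *
plan([(.4325,.222,.045)],[180,0,120.1],6,0)"
```

```text
clock: 3.4
ee_pos: [0.4302, 0.2347, 0.1619]
ee_rot: [179.3, 0.4, 121.7]
wrist_force: [-0.3, -0.5, -0.1]
opening: 0.0858
at [0.4302 0.2347 0.1619] [179.2838   0.4138 121.7189] F [-0.3358 -0.5034 -0.0597] open 0.08581550182950091 t 3.4  turn/row [0.0021 0.0012 0.0047]
[[-0.0019, -0.001, 0.0195], [-0.0019, -0.001, 0.0195], [-0.0019, -0.0009, 0.0195], [-0.0019, -0.0009, 0.0195], [-0.002, -0.0008, 0.0195], [-0.002, -0.0008, 0.0195]]
```

```bash
python3 -m inch '{"angular":[[0.006,0.004,0.014],[0.006,0.003,0.014],[0,0,0],[0,0,0]],"dp":[[-0.006,-0.003,0],[-0.006,-0.003,0],[0,0,0.03],[0,0,0.03]],"hand":[0,0,0,0]}'
python3 -c "
from plan import *
plan([(.4325,.222,.045)],[180,0,120.1],3,0)"
```

```text
clock: 3.8
ee_pos: [0.4353, 0.2251, 0.1053]
ee_rot: [179.4, 0.0, 120.3]
wrist_force: [-0.5, -0.3, -0.3]
opening: 0.0857
at [0.4353 0.2251 0.1053] [179.4206   0.0177 120.2886] F [-0.5176 -0.3208 -0.3256] open 0.08574475270991273 t 3.8  turn/row [0.0034 0.0001 0.0011]
[[-0.0004, -0.0015, 0.0201], [-0.0004, -0.0015, 0.0201], [-0.0004, -0.0014, 0.0201]]
```

```bash
python3 -m inch '{"angular":[[0.005,0,0.002],[0.005,0,0.001],[0,0,0],[0,0,0]],"dp":[[-0.001,-0.0025,0.02],[0,-0.0015,0.02],[0,0,0.02],[0,0,0]],"hand":[0,0,0,0]}'
python3 -c "
from plan import *
plan([(.4325,.222,.045)],[180,0,120.1],1,0)"
```

```text
clock: 4.2
ee_pos: [0.4312, 0.2146, 0.0417]
ee_rot: [-179.7, 0.0, 119.4]
wrist_force: [0.1, -0.5, 0.3]
opening: 0.0851
at [0.4312 0.2146 0.0417] [-179.6965    0.048   119.4442] F [ 0.1165 -0.5237  0.3309] open 0.08506944744751856 t 4.2  turn/row [-0.0053  0.0008 -0.0114]
[[0.0058, 0.0047, -0.0034]]
```

```bash
python3 -m inch '{"angular":[[-0.005,0,-0.011],[0,0,0]],"dp":[[0.006,0.0045,-0.0035],[0,0,0]],"hand":[0,0]}'
python3 -c "
from plan import *
plan([(.4325,.222,.045)],[180,0,120.1],1,0)"
```

```text
clock: 4.4
ee_pos: [0.4335, 0.2209, 0.047]
ee_rot: [179.9, 0.1, 119.9]
wrist_force: [0.3, 0.5, 0.8]
opening: 0.0857
at [0.4335 0.2209 0.047 ] [179.9262   0.0592 119.8833] F [0.3366 0.4632 0.7884] open 0.0857136282465315 t 4.4  turn/row [ 0.0013  0.001  -0.0038]
[[0.0014, -0.0003, 0.002]]
```

```bash
python3 -m inch '{"angular":[[0,0,0],[0,0,0],[0,0,0],[0,0,0],[0,0,0],[0,0,0],[0,0,0],[0,0,0]],"dp":[[0.0015,0,0.002],[0,0,0],[0,0,0],[0,0,0],[0,0,0],[0,0,0],[0,0,0],[0,0,0]],"hand":[0.3,0.6,1,1,1,1,1,1]}' 50
python3 -c "
from plan import *
plan([(.4325,.222,.15)],[180,0,120.1],4,0)"
```

```text
clock: 5.2
ee_pos: [0.4355, 0.2237, 0.049]
ee_rot: [179.5, 0.1, 119.9]
wrist_force: [-0.4, -0.6, 0.6]
opening: 0.013
at [0.4355 0.2237 0.049 ] [179.5069   0.1131 119.9124] F [-0.3761 -0.5945  0.6289] open 0.013027925094599956 t 5.2  turn/row [ 0.0022  0.0005 -0.0008]
[[-0.0, -0.0006, -0.0253], [-0.0, -0.0007, -0.0253], [-0.0, -0.0008, -0.0253], [-0.0, -0.0008, -0.0253]]
```

```bash
python3 -m inch '{"angular":[[0,0,0],[0,0,0],[0,0,0],[0,0,0],[0,0,0]],"dp":[[0,0,-0.025],[0,0,-0.03],[0,0,-0.03],[0,0,-0.03],[0,0,0]],"hand":[1,1,1,1,1]}'
python3 -c "
from plan import *
plan([(.543,-.022,.17)],[180,0,76.9],12,0)"
```

```text
clock: 5.7
ee_pos: [0.4317, 0.2222, 0.1644]
ee_rot: [180.0, 0.1, 119.9]
wrist_force: [0.5, 0.7, -0.5]
opening: 0.0129
at [0.4317 0.2222 0.1644] [179.9968   0.0536 119.9099] F [ 0.4798  0.6956 -0.4676] open 0.012899585849892278 t 5.7  turn/row [0.     0.0001 0.0626]
[[-0.0223, -0.0021, -0.0004], [-0.0224, -0.0007, -0.0004], [-0.0224, 0.0007, -0.0004], [-0.0223, 0.0021, -0.0004], [-0.0221, 0.0035, -0.0005], [-0.0218, 0.0048, -0.0005], [-0.0215, 0.0062, -0.0005], [-0.0211, 0.0075, -0.0005]]
[[-0.0205, 0.0088, -0.0005], [-0.02, 0.0101, -0.0005], [-0.0193, 0.0113, -0.0005], [-0.0185, 0.0125, -0.0005]]
```

```bash
python3 -m inch '{"angular":[[0,0,0.063],[0,0,0.063],[0,0,0.063],[0,0,0.063],[0,0,0.063],[0,0,0.063],[0,0,0.063],[0,0,0.063]],"dp":[[-0.022,-0.002,0],[-0.022,-0.001,0],[-0.022,0.001,0],[-0.022,0.002,0],[-0.022,0.0035,0],[-0.022,0.005,0],[-0.0215,0.006,0],[-0.021,0.0075,0]],"hand":[1,1,1,1,1,1,1,1]}'
python3 -c "
from plan import *
plan([(.543,-.022,.17)],[180,0,76.9],4,0)"
```

```text
clock: 6.5
ee_pos: [0.4997, 0.0557, 0.1546]
ee_rot: [-179.3, 0.1, 90.2]
wrist_force: [0.8, -0.0, -2.2]
opening: 0.0129
at [0.4997 0.0557 0.1546] [-179.3155    0.0744   90.2018] F [ 0.8381 -0.0165 -2.2391] open 0.012861472508217108 t 6.5  turn/row [-0.0029  0.0007  0.058 ]
[[-0.0195, 0.0107, -0.004], [-0.0188, 0.0118, -0.0039], [-0.0181, 0.0129, -0.0039], [-0.0173, 0.014, -0.0039]]
```

```bash
python3 -m inch '{"angular":[[-0.003,0,0.058],[-0.003,0,0.058],[-0.003,0,0.058],[-0.003,0,0.055],[0,0,0],[0,0,0]],"dp":[[-0.0195,0.0105,-0.004],[-0.019,0.012,-0.004],[-0.018,0.013,-0.004],[-0.016,0.013,-0.004],[0,0,0],[0,0,0]],"hand":[1,1,1,1,1,1]}'
python3 -c "
from plan import *
plan([(.543,-.022,.145)],[180,0,76.9],2,0)"
```

```text
clock: 7.1
ee_pos: [0.5379, -0.0265, 0.1599]
ee_rot: [-179.2, 0.3, 76.3]
wrist_force: [0.1, 0.6, -1.7]
opening: 0.0132
at [ 0.5379 -0.0265  0.1599] [-179.1781    0.3299   76.2688] F [ 0.1089  0.5692 -1.72  ] open 0.013215193003283672 t 7.1  turn/row [-0.0072  0.0028 -0.0055]
[[0.0028, 0.0021, 0.0074], [0.0028, 0.002, 0.0074]]
```

```bash
python3 -m inch '{"angular":[[-0.007,0.003,-0.005],[-0.006,0.002,-0.005],[0,0,0]],"dp":[[0.003,0.002,0.01],[0.003,0.002,0.008],[0,0,0]],"hand":[1,1,1]}'
cat > look.py <<'E'
from fit import *
import json
q,_=json.load(open("q.json")); k=5
def grab(cam): 
    im=grab_frame(cam)[:,:,::-1].copy(); cv2.imwrite(f"pics/raw_{cam}.png",im); return im
def ov(im,cam,r0,c0,h,w,lines,k=5):
    im=cv2.resize(im[r0:r0+h,c0:c0+w],(w*k,h*k),interpolation=cv2.INTER_CUBIC)
    for L in lines:
        p=[proj(cam,x) for x in L]; p=[(int((x[1]-c0+.5)*k),int((x[0]-r0+.5)*k)) for x in p]
        cv2.polylines(im,[np.array(p)],len(p)>2,(0,0,255),1)
    return im
def rect(q,cx,cy,lx,ly,z): return pose(q,[(cx+s*lx/2,cy+t*ly/2,z) for s,t in((-1,-1),(1,-1),(1,1),(-1,1))])
E
python3 - <<'E'
from look import *
from plan import plan
plan([(.543,-.022,.135)],[180,0,76.9],2,0)
o=get_obs();p=o["ee_pos"];f=[p[0],p[1],np.radians(o["ee_rot"][2]-90)];z0=p[2]-.049
L=[rect(q,-.012,.01,.038,.026,.07),rect(f,0,0,.036,.024,z0),rect(f,0,0,.044,.032,z0+.04)]
W=np.zeros((600,800,3),np.uint8)
W[:400,:400]=ov(grab("top"),"top",145,222,80,80,L);W[:600,400:]=ov(grab("scene"),"scene",140,242,120,80,L)
cv2.imwrite("pics/c3.png",W)
E
```

```text
clock: 7.4
ee_pos: [0.5408, -0.0193, 0.1378]
ee_rot: [-179.7, 0.0, 77.0]
wrist_force: [-0.8, -0.2, -2.2]
opening: 0.0132
at [ 0.5408 -0.0193  0.1378] [-179.727     0.0022   77.0438] F [-0.8301 -0.2447 -2.1785] open 0.013167525531101685 t 7.4  turn/row [-0.0024  0.      0.0013]
[[-0.0011, 0.0014, 0.0014], [-0.0011, 0.0014, 0.0014]]
```

View pics/c3.png

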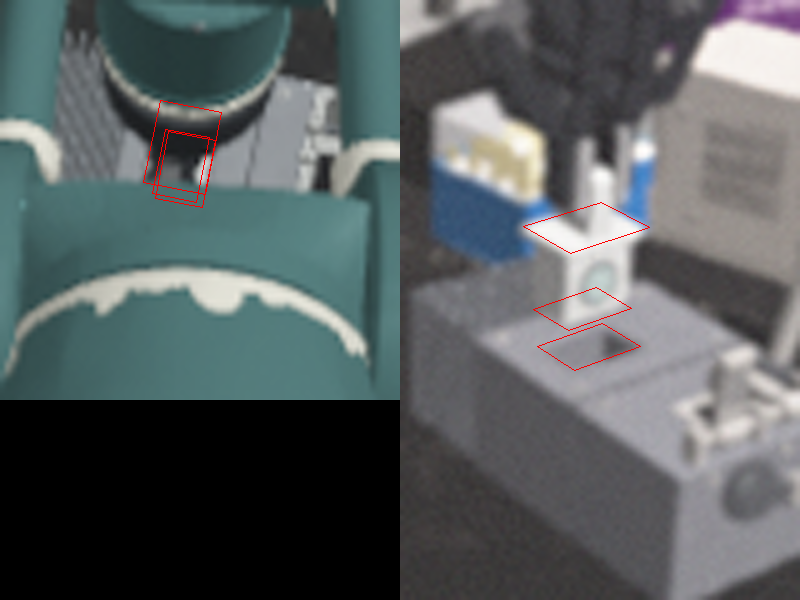

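```bash
python3 -m inch '{"angular":[[-0.002,0,0],[-0.002,0,0.002],[0,0,0],[0,0,0]],"dp":[[-0.002,0.0028,0.003],[-0.001,0,0.006],[0,0,0.005],[0,0,0]],"hand":[1,1,1,1]}'
python3 -c "
from plan import *
plan([(.543,-.022,.115)],[180,0,76.9],1,0)"
```

```text
clock: 7.9
ee_pos: [0.5441, -0.023, 0.1247]
ee_rot: [179.9, 0.0, 77.0]
wrist_force: [-0.1, -0.4, -1.8]
opening: 0.0129
at [ 0.5441 -0.023   0.1247] [179.8555   0.0016  76.9776] F [-0.0747 -0.4459 -1.7672] open 0.012900519105117095 t 7.9  turn/row [0.0025 0.     0.0014]
[[0.0007, -0.0014, 0.0097]]
```

```bash
python3 -m inch '{"angular":[[0.002,0,0],[0,0,0],[0,0,0]],"dp":[[0.0005,-0.001,0.004],[0,0,0.004],[0,0,0.003]],"hand":[1,1,1]}'
python3 -c "
from plan import *
plan([(.543,-.022,.083)],[180,0,76.9],1,0)"
```

```text
clock: 8.2
ee_pos: [0.5441, -0.0225, 0.1136]
ee_rot: [179.9, -0.0, 77.0]
wrist_force: [0.2, -0.5, -1.5]
opening: 0.0128
at [ 0.5441 -0.0225  0.1136] [179.8698  -0.0136  76.9558] F [ 0.189  -0.4575 -1.4697] open 0.012841603133456135 t 8.2  turn/row [ 0.0023 -0.0002  0.001 ]
[[0.0002, -0.0012, 0.0306]]
```

```bash
python3 -m inch '{"angular":[[0.002,0,0],[0,0,0],[0,0,0],[0,0,0],[0,0,0],[0,0,0]],"dp":[[0,0,0.005],[0,0,0.006],[0,0,0.006],[0,0,0.006],[0,0,0.004],[0,0,0.002]],"hand":[1,1,1,1,1,1]}'
python3 -c "
from plan import *
plan([(.543,-.022,.083)],[180,0,76.9],1,0)"
```

```text
clock: 8.8
ee_pos: [0.5441, -0.0225, 0.0829]
ee_rot: [-180.0, -0.0, 77.0]
wrist_force: [-8.1, 0.6, 21.1]
opening: 0.0128
at [ 0.5441 -0.0225  0.0829] [-179.9697   -0.0052   76.9546] F [-8.1175  0.5926 21.1141] open 0.012820354803478484 t 8.8  turn/row [-0.0005 -0.0001  0.001 ]
[[0.0002, -0.0012, -0.0001]]
```

```bash
python3 -m inch '{"angular":[[0,0,0],[0,0,0],[0,0,0],[0,0,0],[0,0,0],[0,0,0],[0,0,0],[0,0,0]],"dp":[[0,0,0],[0,0,0],[0,0,0],[0,0,0],[0,0,-0.03],[0,0,-0.04],[0,0,-0.04],[0,0,-0.02]],"hand":[0.6,0.5,0.5,0.5,0.5,0.5,0.5,0.5]}'
python3 - <<'E'
from look import *
from plan import plan
plan([(.543,-.022,.2)],[180,0,76.9],1,0)
f=[*pose(q,[(-.012,.01,0)])[0][:2],q[2]]
L=[rect(f,0,0,.044,.032,.074),rect(f,0,0,.014,.024,.102)]
L2=[pose(q,[(-.05,-.089,.079),(.05,-.089,.079)]),pose(q,[(0,-.095,.07),(0,-.085,.07)]),pose(q,[(.02,-.095,.07),(.02,-.085,.07)]),pose(q,[(-.02,-.095,.07),(-.02,-.085,.07)])]
W=np.zeros((600,800,3),np.uint8)
g=grab("scene")
W[:600,:400]=ov(g,"scene",160,262,120,80,L);W[:560,400:]=ov(g,"scene",185,290,70,50,L2,8)
t=cv2.imread("pics/top0.png");W[440:600,:400]=0;W[440:600,:400]=ov(t,"top",165,270,20,50,L2,8)
cv2.imwrite("pics/c4.png",W)
print([(np.round(d["at"],1),round(d["p"],2)) for n in("catch_thumb","catch_pivot","filter_center") for d in look_for("scene",n)])
E
```

```text
clock: 9.6
ee_pos: [0.5407, -0.0222, 0.2118]
ee_rot: [-179.3, 0.1, 77.0]
wrist_force: [1.9, 0.0, 0.2]
opening: 0.0428
at [ 0.5407 -0.0222  0.2118] [-179.3479    0.0783   76.9565] F [1.9416 0.0438 0.2476] open 0.04283249132111614 t 9.6  turn/row [-0.0114  0.0014  0.001 ]
[[0.0007, 0.0023, 0.0118]]
[(array([217. , 309.2]), 0.74), (array([221.2, 291.7]), 0.94), (array([206.5, 280.6]), 0.73)]
```

View pics/c4.png

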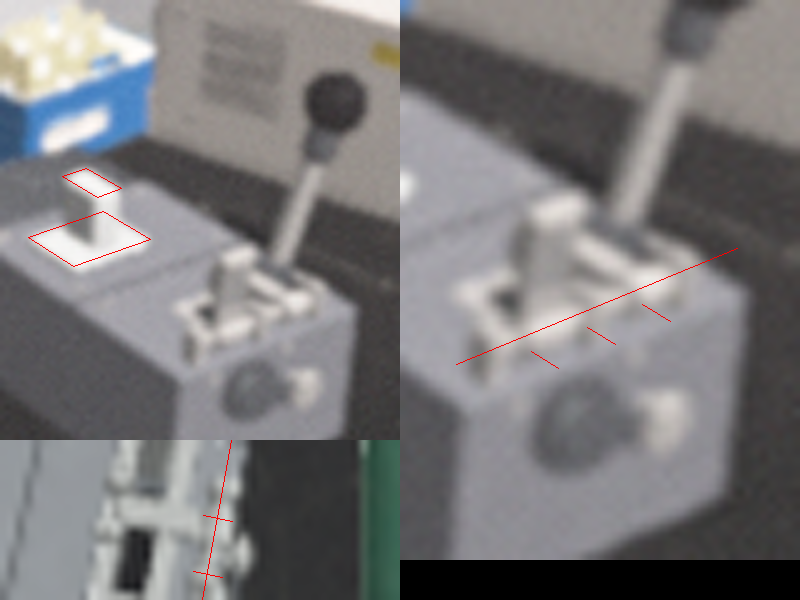

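Run:
```python
from look import *
q=np.array(q)
def tou(P): 
    d=P[:2]-q[:2];c,s=np.cos(q[2]),np.sin(q[2]);return np.array([c*d[0]+s*d[1],-s*d[0]+c*d[1],P[2]])
for rc in((210.4,309.5),(217,309.2),(209.9,309.5)):
    print(rc,tou(atz("scene",rc,.115)),tou(atz("scene",rc,.10)))
    o,d=ray("scene",rc);a=tou(o);b=tou(o+d);a[2]=o[2];b[2]=(o+d)[2];t=(-.089-a[1])/(b[1]-a[1]);print("plane y",a+t*(b-a))
print("top",tou(atz("top",(175.1,294.6),.115)))
for x in(-.01,-.005,0,.005,.01): print(x,proj("top",pose(q,[(x,-.089,.115)])[0]),proj("scene",pose(q,[(x,-.089,.115)])[0]))
print("knob",pose(q,[(.0544,-.065,.153)]),proj("scene",pose(q,[(.0544,-.065,.153)])[0]),look_for("scene","knob")[0])
```

```text
(210.4, 309.5) [-0.0204 -0.0908  0.115 ] [-0.0007 -0.072   0.1   ]
plane y [-0.0185 -0.089   0.1135]
(217, 309.2) [-0.039  -0.1095  0.115 ] [-0.02   -0.0913  0.1   ]
plane y [-0.0176 -0.089   0.0981]
(209.9, 309.5) [-0.019  -0.0894  0.115 ] [ 0.0007 -0.0704  0.1   ]
plane y [-0.0186 -0.089   0.1147]
top [ 0.0047 -0.0811  0.115 ]
-0.01 [181.1029 296.6157] [208.5784 312.6502]
-0.005 [179.26   296.9483] [207.8908 314.453 ]
0 [177.4211 297.2798] [207.208  316.2431]
0.005 [175.5864 297.6103] [206.5299 318.0208]
0.01 [173.7559 297.9399] [205.8565 319.7861]
knob [[ 0.5907 -0.1102  0.153 ]] [179.5857 328.4128] {'at': [198.5, 324.3], 'p': 0.56}
```

```bash
cat > up.py <<'E'
from look import *
from plan import plan
def U(x,y,z): return pose(q,[(x,y,z)])[0]
def tou(P):
    d=np.array(P)[:2]-q[:2];c,s=np.cos(q[2]),np.sin(q[2]);return np.array([c*d[0]+s*d[1],-s*d[0]+c*d[1],P[2]])
def go(pts,n,rpy=(180,0,76.9)):
    print("unit",tou(get_obs()["ee_pos"])); plan([U(*p) for p in pts],list(rpy),n,1)
E
python3 -c "
from up import *
go([(-.0185,-.064,.15)],4)"
```

```text
unit [-0.0166  0.009   0.2068]
at [ 0.5382 -0.022   0.2068] [-178.9717    0.1332   76.9557] F [-1.2567 -0.2077 -0.6171] open 0.04310247868007242 t 9.85  turn/row [-0.0045  0.0006  0.0002]
[[-0.0182, -0.0002, 0.0142], [-0.0182, -0.0003, 0.0142], [-0.0182, -0.0003, 0.0142], [-0.0182, -0.0004, 0.0142]]
```

```bash
python3 -m inch '{"angular":[[-0.005,0,0],[-0.004,0.001,0],[-0.004,0.001,0],[-0.004,0,0],[0,0,0],[0,0,0]],"dp":[[-0.018,0,0.014],[-0.018,0,0.014],[-0.018,0,0.014],[-0.015,0,0.014],[0,0,0],[0,0,0]],"hand":[1,1,1,1,1,1]}'
python3 -c "
from up import *
go([(-.0185,-.064,.098)],3)"
```

```text
clock: 10.45
ee_pos: [0.5134, -0.0886, 0.1367]
ee_rot: [-178.8, -0.0, 77.0]
wrist_force: [0.4, 0.5, 0.5]
opening: 0.0002
unit [-0.0257 -0.0615  0.1367]
at [ 0.5134 -0.0886  0.1367] [-178.8115   -0.0077   77.0119] F [0.3991 0.4704 0.4963] open 0.00016624167006436334 t 10.45  turn/row [-0.0069 -0.      0.0007]
[[-0.0008, 0.0027, 0.0129], [-0.0008, 0.0026, 0.0129], [-0.0008, 0.0025, 0.0129]]
```

```bash
python3 -m inch '{"angular":[[-0.015,0,0],[-0.01,0,0],[0,0,0],[0,0,0]],"dp":[[-0.001,0.006,0.01],[-0.001,0.003,0.013],[0,0,0.013],[0,0,0]],"hand":[1,1,1,1]}'
python3 -c "
from up import *
go([(-.0185,-.1,.098),(-.0185,-.119,.092)],6)"
```

```text
clock: 10.85
ee_pos: [0.5223, -0.09, 0.0993]
ee_rot: [179.8, -0.1, 77.1]
wrist_force: [0.8, -0.3, -0.6]
opening: -0.0001
unit [-0.0168 -0.0608  0.0993]
at [ 0.5223 -0.09    0.0993] [179.7875  -0.0798  77.0872] F [ 0.8293 -0.2871 -0.6138] open -6.462217853323848e-05 t 10.85  turn/row [ 0.0006 -0.0002  0.0005]
[[-0.0098, -0.0005, 0.0003], [-0.0098, -0.0005, 0.0003], [-0.0098, -0.0005, 0.0003], [-0.0098, -0.0004, 0.0004], [-0.0094, -0.0, 0.003], [-0.0094, -0.0, 0.003]]
```

```bash
python3 -m inch '{"angular":[[0,0,0],[0,0,0],[0,0,0],[0,0,0],[0,0,0],[0,0,0]],"dp":[[-0.008,0,0],[-0.008,0,0],[-0.008,0,0],[-0.008,0,0],[-0.008,0,0.001],[-0.006,0,0.001]],"hand":[1,1,1,1,1,1]}'
python3 -c "
from up import *
go([(-.0185,-.119,.092),(-.0185,-.119,.0855)],4)"
```

```text
clock: 11.45
ee_pos: [0.5131, -0.1376, 0.0995]
ee_rot: [179.6, -0.1, 77.2]
wrist_force: [0.2, 0.1, -0.3]
opening: -0.0005
unit [-0.015  -0.1093  0.0995]
at [ 0.5131 -0.1376  0.0995] [179.6093  -0.1148  77.1692] F [ 0.1701  0.0799 -0.2893] open -0.0005178972368853863 t 11.45  turn/row [ 0.0017 -0.0005  0.0012]
[[-0.0037, -0.0014, 0.0028], [-0.0037, -0.0014, 0.0028], [-0.0024, -0.0009, 0.0035], [-0.0, -0.0, 0.0048]]
```

```bash
python3 -m inch '{"angular":[[0.003,0,0],[0.003,0,0.002],[0,0,0],[0,0,0],[0,0,0]],"dp":[[-0.005,-0.001,0.003],[-0.004,-0.001,0.003],[-0.001,0,0.004],[0,0,0.004],[0,0,0.001]],"hand":[1,1,1,1,1]}'
python3 - <<'E'
from up import *
go([(-.0185,-.119,.0855)],2)
L=[pose(q,[(-.0185,-.089,.079),(-.0185,-.125,.083)])]
cv2.imwrite("pics/c5.png",ov(grab("scene"),"scene",140,270,100,90,L,6))
E
```

```text
clock: 11.95
ee_pos: [0.5092, -0.1501, 0.0861]
ee_rot: [179.9, -0.0, 76.9]
wrist_force: [-5.6, 2.8, 15.9]
opening: -0.0001
unit [-0.0159 -0.1223  0.0861]
at [ 0.5092 -0.1501  0.0861] [179.881   -0.0394  76.9397] F [-5.5654  2.8224 15.8657] open -0.00012031428406321552 t 11.95  turn/row [ 0.001  -0.0003  0.0003]
[[0.0017, -0.0013, 0.0003], [0.0017, -0.0013, 0.0003]]
```

View pics/c5.png

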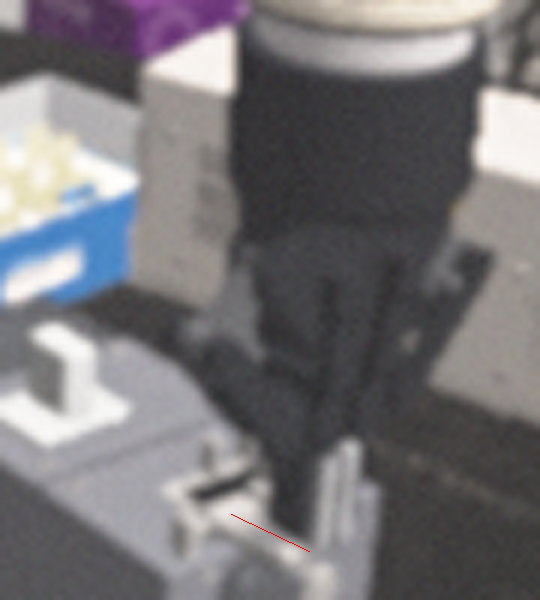

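The picture shows the thumb piece lying out to the right along the predicted line, and 16 N upward on the wrist, so the catch is on its stop. Next I rise and cage the knob.

```bash
python3 -m inch '{"angular":[[0,0,0],[0,0,0],[0,0,0],[0,0,0],[0,0,0],[0,0,0]],"dp":[[0,0,-0.02],[0,0,-0.03],[0,0,-0.04],[0,0,-0.04],[0,0,-0.02],[0,0,0]],"hand":[1,1,1,0.4,0.4,0.4]}'
python3 -c "
from up import *
go([(.0544,-.065,.24)],5)"
```

```text
clock: 12.6
ee_pos: [0.5073, -0.1478, 0.2376]
ee_rot: [-179.7, -0.1, 77.1]
wrist_force: [0.1, -0.5, 0.7]
opening: 0.043
unit [-0.0183 -0.1205  0.2376]
at [ 0.5073 -0.1478  0.2376] [-179.7057   -0.1157   77.0781] F [ 0.1498 -0.517   0.6959] open 0.04297130962366737 t 12.6  turn/row [-0.001  -0.0004  0.0006]
[[0.0111, 0.0146, -0.0005], [0.0111, 0.0146, -0.0005], [0.0111, 0.0145, -0.0005], [0.0111, 0.0145, -0.0005], [0.0111, 0.0145, -0.0005]]
```

```bash
python3 -m inch '{"angular":[[-0.001,0,0],[-0.001,0,0],[-0.001,0,0],[-0.001,0,0],[0,0,0],[0,0,0],[0,0,0]],"dp":[[0.011,0.0145,0],[0.011,0.0145,0],[0.011,0.0145,0],[0.011,0.0145,0],[0.008,0.01,0],[0,0,0],[0,0,0]],"hand":[0.4,0.4,0.4,0.4,0.4,0.4,0.4]}'
python3 -c "
from up import *
go([(.0544,-.065,.24)],1)"
```

```text
clock: 13.3
ee_pos: [0.587, -0.1079, 0.2276]
ee_rot: [-179.2, -0.1, 77.2]
wrist_force: [-0.2, -0.4, 0.6]
opening: 0.0512
unit [ 0.0504 -0.0636  0.2276]
at [ 0.587  -0.1079  0.2276] [-179.2315   -0.1059   77.2038] F [-0.1946 -0.445   0.5945] open 0.05122269890038578 t 13.3  turn/row [-0.0134 -0.0018  0.0053]
[[-0.0014, 0.0039, -0.0124]]
```

```bash
python3 -m inch '{"angular":[[-0.01,-0.001,0.003],[-0.004,0,0.002],[0,0,0],[0,0,0]],"dp":[[-0.001,0.004,0.01],[0,0.001,0.01],[0,0,0.01],[0,0,0]],"hand":[0.4,0.4,0.4,0.4]}'
python3 -c "
from up import *
go([(.0544,-.065,.135)],4)"
```

```text
clock: 13.7
ee_pos: [0.5896, -0.1107, 0.1936]
ee_rot: [-179.9, -0.0, 76.8]
wrist_force: [-0.1, 1.3, -0.4]
opening: 0.0513
unit [ 0.0535 -0.0658  0.1936]
at [ 0.5896 -0.1107  0.1936] [-179.9302   -0.0047   76.8341] F [-0.1245  1.3493 -0.4044] open 0.05126601434896759 t 13.7  turn/row [-0.0003 -0.     -0.0003]
[[0.0002, 0.0002, 0.0146], [0.0002, 0.0002, 0.0146], [0.0002, 0.0002, 0.0146], [0.0002, 0.0002, 0.0146]]
```

```bash
python3 -m inch '{"angular":[[0,0,0],[0,0,0],[0,0,0],[0,0,0],[0,0,0]],"dp":[[0,0,0.013],[0,0,0.015],[0,0,0.015],[0,0,0.012],[0,0,0]],"hand":[0.4,0.4,0.4,0.4,0.4]}'
python3 - <<'E'
from up import *
go([(.054,-.065,.132)],1)
K=U(.0544,-.065,.153)
cv2.imwrite("pics/c6.png",ov(grab("scene"),"scene",140,280,90,80,[[U(.015,-.065,.045),K]],6))
E
```

```text
clock: 14.2
ee_pos: [0.5881, -0.111, 0.1328]
ee_rot: [-179.8, -0.0, 76.8]
wrist_force: [-0.8, 0.2, 0.2]
opening: 0.0512
unit [ 0.0521 -0.0664  0.1328]
at [ 0.5881 -0.111   0.1328] [-179.8373   -0.0025   76.7799] F [-0.8493  0.2417  0.1991] open 0.05121482564934795 t 14.2  turn/row [-0.0028 -0.     -0.0021]
[[0.0014, 0.0019, 0.0008]]
```

View pics/c6.png

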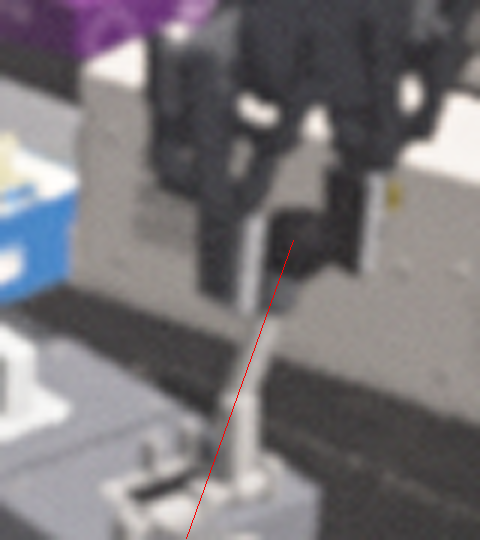

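```bash
python3 -m inch '{"angular":[[0,0,0],[0,0,0],[-0.002,0,0],[0,0,0],[0,0,0],[0,0,0],[0,0,0]],"dp":[[0,0,0],[0,0,0],[0,-0.006,0],[0,-0.01,0],[0,-0.01,0],[0,-0.01,0],[0,-0.01,0]],"hand":[0.55,0.55,0.55,0.55,0.55,0.55,0.55]}'
python3 -c "
from up import *
go([(-.042,-.065,.130)],5)"
```

```text
clock: 14.95
ee_pos: [0.5565, -0.1031, 0.1445]
ee_rot: [178.0, -0.1, 76.8]
wrist_force: [4.1, -0.4, 0.8]
opening: 0.0384
unit [ 0.0195 -0.0658  0.1445]
at [ 0.5565 -0.1031  0.1445] [177.954   -0.0501  76.7806] F [ 4.0605 -0.4137  0.8093] open 0.03839379093472245 t 14.95  turn/row [ 0.0071 -0.0002 -0.0004]
[[0.0001, -0.0124, 0.0025], [0.0001, -0.0124, 0.0026], [0.0001, -0.0124, 0.0026], [0.0001, -0.0123, 0.0027], [0.0002, -0.0123, 0.0028]]
```

```bash
python3 -m inch '{"angular":[[0.015,0,0],[0.01,0,0],[0.008,0,0],[0.005,0,0],[0.003,0,0]],"dp":[[0,-0.005,0.008],[0,-0.008,0.006],[0,-0.01,0.004],[0,-0.01,0.003],[0,-0.01,0.002]],"hand":[0.55,0.55,0.55,0.55,0.55]}'
python3 -c "
from up import *
go([(-.042,-.065,.128)],3)"
```

```text
clock: 15.45
ee_pos: [0.5274, -0.0962, 0.1311]
ee_rot: [178.4, -0.1, 76.8]
wrist_force: [5.7, -1.4, 4.8]
opening: 0.0387
unit [-0.0104 -0.0657  0.1311]
at [ 0.5274 -0.0962  0.1311] [178.3862  -0.0584  76.7786] F [ 5.7155 -1.386   4.7983] open 0.038671419306833925 t 15.45  turn/row [ 0.0094 -0.0003 -0.0007]
[[0.0002, -0.0106, 0.0007], [0.0002, -0.0106, 0.0008], [0.0002, -0.0105, 0.0009]]
```

```bash
python3 -m inch '{"angular":[[0.01,0,0],[0.01,0,0],[0.005,0,0],[0,0,0]],"dp":[[0,-0.01,0.002],[0,-0.01,0.002],[0,-0.008,0.002],[0,-0.004,0.001]],"hand":[0.55,0.55,0.55,0.55]}'
python3 -c "
from up import *
go([(-.042,-.065,.128)],3)"
```

```text
clock: 15.85
ee_pos: [0.505, -0.0905, 0.1277]
ee_rot: [178.5, -0.1, 76.8]
wrist_force: [10.3, -2.0, -5.6]
opening: 0.0383
unit [-0.0335 -0.0653  0.1277]
at [ 0.505  -0.0905  0.1277] [178.474   -0.1046  76.7637] F [10.2859 -2.0383 -5.6352] open 0.038264778660868345 t 15.85  turn/row [ 0.0089 -0.0006 -0.0008]
[[0.0001, -0.0028, -0.0002], [0.0001, -0.0028, -0.0002], [0.0001, -0.0028, -0.0001]]
```

```bash
python3 -m inch '{"angular":[[0.008,0,0],[0,0,0],[0,0,0],[0,0,0]],"dp":[[0,-0.005,0],[0,-0.005,0],[0,-0.004,0],[0,-0.003,0]],"hand":[0.55,0.55,0.55,0.55]}'
python3 -c "
from up import *
go([(-.042,-.065,.128)],3)"
```

```text
clock: 16.25
ee_pos: [0.5, -0.0894, 0.1273]
ee_rot: [177.2, -0.1, 76.7]
wrist_force: [13.1, -2.6, -9.7]
opening: 0.0383
unit [-0.0386 -0.0653  0.1273]
at [ 0.5    -0.0894  0.1273] [177.2415  -0.1197  76.7427] F [13.0663 -2.6259 -9.724 ] open 0.03827231593857471 t 16.25  turn/row [ 0.016  -0.0007 -0.0009]
[[0.0001, -0.0011, -0.0003], [0.0001, -0.0011, -0.0003], [0.0001, -0.0011, -0.0003]]
```

```bash
python3 -m inch '{"angular":[[0,0,0],[0,0,0],[0,0,0],[0,0,0]],"dp":[[0,-0.005,0],[0,-0.005,0],[0,-0.005,0],[0,-0.005,0]],"hand":[0.55,0.55,0.55,0.55]}'
python3 - <<'E'
from up import *
go([(-.042,-.065,.128)],1)
V=[[U(.015,-.065,.045),U(.015-.115*np.sin(a),-.065,.045+.115*np.cos(a))] for a in(.35,.45)]
cv2.imwrite("pics/c7.png",ov(grab("scene"),"scene",140,260,90,90,V,6))
E
```

```text
clock: 16.65
ee_pos: [0.4997, -0.0893, 0.1278]
ee_rot: [174.6, -0.2, 76.7]
wrist_force: [17.3, -3.4, -7.9]
opening: 0.0384
unit [-0.0389 -0.0653  0.1278]
at [ 0.4997 -0.0893  0.1278] [174.6065  -0.1555  76.6935] F [17.3305 -3.4414 -7.9028] open 0.03836420635176132 t 16.65  turn/row [ 0.0941 -0.0025 -0.0037]
[[0.0003, -0.003, -0.0005]]
```

View pics/c7.png

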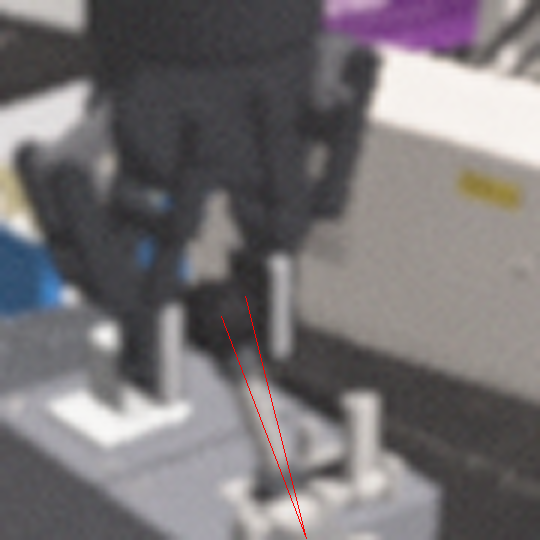

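The lever lies on the 0.45 rad line. The TCP has stopped advancing while the pull rises to about 17 N (spring 7.5 N), so it is on the stop. I'll check that the hold is steady over time and that the filter and catch are still in place.

Run:
```python
from up import *
for i in range(12):
    g=grab("scene" if i else "top")
    if i%4==3: o=get_obs();print(o["clock"],tou(o["ee_pos"]),o["ee_rot"],o["wrist_force"],o["joint_vel"].round(1))
f=[*U(-.012,.01,0)[:2],q[2]]
L=[rect(f,0,0,.044,.032,.074),[U(-.0185,-.089,.079),U(-.0185,-.125,.083)]]
cv2.imwrite("pics/c8.png",ov(g,"scene",150,250,100,100,L,6))
```

```text
16.9 [-0.039  -0.0653  0.1281] [174.6317  -0.1519  76.6956] [ 16.7057  -3.8527 -10.2167] [-0.   0.  -0.2 -0.1  0.1  0. ]
17.1 [-0.039  -0.0653  0.1281] [174.6348  -0.1504  76.6966] [17.2255 -3.8261 -9.0377] [-0.   0.   0.1 -0.1  0.  -0. ]
17.3 [-0.039  -0.0653  0.128 ] [174.6376  -0.1517  76.6964] [17.0391 -3.9465 -9.1434] [ 0.1 -0.   0.   0.  -0.   0. ]
```

View pics/c8.png

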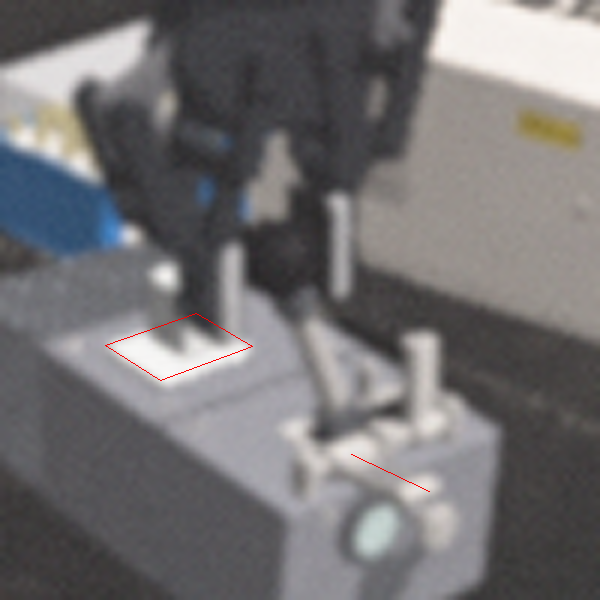

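The lamp's light disc at (375,530) now shows open. The filter collar is flat at (180,348), the thumb piece lies out to the right at (430,490), and the pull is steady at about 17 N.

```bash
python3 -c "
from plant import *
print(job_done())"
```

```text
the job is handed in; nothing more can be done
None
```

I carried out all three steps in order and handed the job in at about 17.3 s, with the fingers still holding the shutter lever open. The hand-in gives no verdict, so what follows is from my own checks.

- **Filter:** I gripped the aluminium filter block by its tab and plugged it into the well. It slid in without catching and stopped at the expected depth, with about 21 N upward on the wrist. In the last picture its collar lies flat on the deck, matching the overlay to about a pixel.
- **Catch:** I pushed the thumb piece over with the closed fingers until it met its stop, at about 16 N. In the last picture it still lies out over the unit's right-hand end.
- **Lever:** I closed the fingers loosely around the knob and pulled until the tool stopped advancing. The lever then lay along the line for fully open, and the shutter disc on the lamp's end face had turned pale. The sideways pull held steady at about 17 N for the last 0.4 s, against 7.5 N of spring.

**Failed or disagreeing checks:**
- The networks first picked the purple look-alike as the filter, and in the top picture they also gave wrong spots for the knob. I used the pictures and the unit's known dimensions instead.
- The scene overlay sat about 1 pixel (about 2 mm) off throughout.
- The tool ended tilted by about 5 degrees from pulling against the stop.
- I could not read the joint angles directly.
- I did not look again at the blank block or the objective, but the tool was never moved close to either.

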